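# Draw back the spring centre of a hub fixture and hold it open

### The arm

A 6-joint arm with a two-finger parallel gripper is mounted at the origin on a cart in front of the work surface, level with it; the furniture and walls round the work are solid. World frame = base frame: x ahead of the robot, y to its left, z up, the work surface at z = 0. Lengths are in m, angles in rad, forces in N, time in s.
With the tool pointing down it reaches from about 0.425 to 0.95 m from the base axis. Payload 14.7 kg.
Tool frame: the origin (TCP) lies at the very end of the fingers, on their centre line; the grasp point (between the pads) lies ctrl.grip_depth behind it (ctrl.grip_depth is the distance from the TCP to the grasp point, in m); z points along the fingers, y is the line along which they close (so a half turn about z gives the same grasp; the last joint's range is limited). The gripper opens to 85 mm and grips with 20 to 120 N. Pads are 22 mm wide; open, the fingers measure 114 mm over their backs; the gripper's body (76 mm by 85 mm) begins 54 mm behind the grasp point. The pads swing forward as they close: fully open they stand 13 mm farther back than shut.
Start: joints at [-1.227, 0.48, 1.596, -0, 1.065, -0.047], TCP at [0.248, -0.601, 0.204] pointing down, gripper open.
Joint ranges: [-2.75, 2.75], [-0.82, 2.05], [0.23, 2.67], [-1.56, 4.7], [0.09, 2.69], [-2.92, 2.92]. Speed limits (rad/s): [1.89, 1.89, 2.39, 3.01, 3.01, 3.01].

### API

Orientations are given as [roll, pitch, yaw] about the fixed x, y, z axes, in that order (R = Rz(yaw) Ry(pitch) Rx(roll)).
In Python, from station import status, capture, camera_params, job, ctrl gives the robot as it stands. The module is installed in compiled form; this text tells all that it offers.
- The arm moves only by the tool arm_command, never from a script. Its argument "increments" is a list of rows, each an object of numbers: "claw": the opening, from 0 (shut) to 1 (fully open); "dx", "dy", "dz": the shift along the tool's x, y, z normalised to -1 to 1, where 1 is 40 mm; "wx", "wy", "wz": the turn, a rotation vector about the tool's x, y, z normalised to -1 to 1, where 1 is 4 degrees. In form: [{"claw": .., "dx": .., "dy": .., "dz": .., "wx": .., "wy": .., "wz": ..}, ...]. A call has 1 to 8 rows; each row shifts and turns the commanded pose from where the row before left it, along the tool's axes as they then stand; what a row does not reach is not made up. A row lasts 1/12 s, in which the tool goes at most 41.7 mm and 7.16 degrees, less where a joint would pass 70% of its speed; a pose out of reach is approached as far as the arm can. A call with a number of a shift or a turn outside -1 to 1 is refused whole. A call with a gripper value outside its range is refused whole. The fingers move at their own pace and stop on an object; "squeeze" is the grip in N (left out, the last holds). Time passes only in rows, so rows that do not move let the fingers close. It gives the time, the measured TCP pose, the force, the opening and the grip force at its end, in the units of the state.
- status.state(): the state, without advancing time (a new reading comes with each control period).
- capture(name): name is "side" or "top"; returns the picture (384x512x3 uint8, blue, green, red); there is no depth.
- camera_params(name): a dict with "mtx" (3x3 intrinsics, pixels), "origin" and "orientation" of the camera in the world. Camera axes: x right, y down, z forward; pixel columns grow to the right and rows downward; lengths in m; the calibration is good to about 2 mm. A picture is of the moment at which its call begins. camera_params takes no time and is no camera call.
- job.hand_in(): hands the job in; it is judged then, once.
The state is a dict: "clock": time; "joint_positions": joint angles; "joint_vel": joint speeds; "effort": joint torques, N m; "tool_pos": TCP position; "ee_rot": TCP orientation; "contact_force": force on the tool from outside, world axes, zero at the start; "ft_torque": the same for the moment, N m; "gripper_width": finger opening in m; "grasp_force": force on a finger pad.
Only numpy, scipy, OpenCV 4.12 (cv2) and the standard library are available. Lean on these libraries where they do the work, as an engineer would, in place of code of your own. Each camera call takes 0.05 s, during which the arm holds its last target. There are 200 camera calls.

### The job

The hub in the bench centres is ready to come out. Slide the fixture's transport lock all the way out to its end stop, then swing the cam lever round to its highest lift, so that the spring centre is drawn as far back from the hub as it will go, and keep the lever's handle gripped there: finish while holding it, because the spring throws the lever off as soon as it is let go. The hub stays lying in its cradle, and the spanner, hex key and grease tin round the fixture stay where they are.

Things in the scene. Friction and masses are not known exactly. Their poses are not given: they have to be found in the camera images.
- bench_centres: Fixture that holds a wheel hub between centres, fixed to the desk: grey bed 70 mm wide (x), 290 mm long (y). Origin: underside, middle of the width. y is the line of the centres, 65 mm high: headstock at the +y end, tailstock (66 x 85 mm, 86 mm high) with lever and lock at the -y end. A bracket for the lock juts out of the tailstock to x = 102 mm, its rails 101 mm high.
- cam_pivot (a point): Point on the vertical pivot axis of the cam lever, on the tailstock (fixture x = 0, y = -70 mm), 110 mm above the desk, at the height of the steel lever arm (arm's top 114 mm). The pivot's nut tops out at 123 mm.
- cam (a joint): Cam lever angle, rad, counter-clockwise from above; stops at 0 and 2.85. At 2.30 the eccentric is at its highest lift: the lever points straight along the centre line away from the hub (fixture -y). At 0.73 it points to fixture -x. Free to turn up to about 0.65 (blocked at 0.68 while locked), then works against the spring, up to 3 N at the handle; past 2.30 the spring drives it on. Starts at 0 to 0.55.
- lever_grip: Black upright round handle at the lever's end, its axis 75 mm from the pivot axis: 116 to 168 mm above the desk, 23 mm across, free to spin on its own pin, so a gripper may keep its heading while the lever swings. Origin: on its axis half-way up, 142 mm above the desk.
- lock_tab (a point): Middle of the upright black tab of the transport lock, on the bracket at the tailstock's +x side: 16 mm along the slide (fixture x), 12 mm across (fixture y), 99 to 135 mm above the desk; the point is 121 mm above it. Nothing stands beside the tab along fixture y above 102 mm.
- lock_slide (a joint): Travel of the transport lock in m: 0 fully in (its steel tongue blocks the cam), 0.020 at its end stop, out. It slides to fixture +x, away from the cam pivot, with 2.5 N of friction, and stays where it is left.
- plunger (a joint): Retreat of the spring centre (18 mm steel rod in the tailstock) along fixture -y in m: 0 when it presses on the hub's axle, about 0.008 at the cam's highest lift.
- hub_center (a point): Centre of the loose wheel hub (100 mm long, flanges 52 mm across) lying in a V cradle along the line of the centres, at fixture x = 0, y = 50 mm, 65 mm above the desk. It must stay there.
- cone_spanner: Thin flat spanner, 168 mm long, 8 mm thick, lying in front of the fixture; leave alone. Origin: centre of its underside.
- hex_key: Small L-shaped hex key, 94 mm long, lying behind the headstock; leave alone. Origin: centre of its underside.
- grease_tin: Round tin, 79 mm across, 30 mm high, to the right; leave alone. Origin: centre of its underside.
Mind the look-alikes: they are no part of the job. What is shaped like the part that bears hub_center but red is not meant.

How it is judged:
By the outcome, as a careful person would: the job done as asked, in the order asked, and still so for the second after the job is handed in, while the arm keeps its last pose, push and grip.
It also fails if it takes over 45 s, if anything falls off the work surface, if the arm or the gripper's body presses on something with over 40 N, if the wrist force passes 120 N, or if a joint passes its speed limit or range.

## Working session

There is one attempt and no reset: what is moved stays moved. The work goes in short steps, Python scripts to look and compute and a tool call to move; the robot and the scene stay as the last step left them, time stands still between calls to the robot, and variables do not carry over. Pictures are saved under pics/ and viewed, at most 10 in all, crops included, and the job is handed in when it is done.

Besides the shell and the picture viewer there is one more tool, called after "Emit:" by a JSON object that holds its "op" and its "data", one argument or row to a line. arm_command: Moves the arm, as the interface text tells. Scaled input: -1 to 1 covers 40 mm each way for a shift and 4 degrees each way for a turn. Its arguments: {"type":"object","properties":{"increments":{"type":"array"},"squeeze":{"type":"number"}},"required":["increments"]}

```bash
mkdir -p pics; python3 - <<'E'
from station import status,capture,camera_params,ctrl
import cv2
for n in("top","side"):
    cv2.imwrite(f"pics/{n}0.png",capture(n)); p=camera_params(n); print(n,p)
print(status.state(),ctrl.grip_depth)
E
```

```text
top {'mtx': array([[381.06545615,   0.        , 255.93340565],
       [  0.        , 381.06545615, 198.57860588],
       [  0.        ,   0.        ,   1.        ]]), 'origin': array([ 0.48016492, -0.22417453,  0.95491242]), 'orientation': array([-3.07969881, -0.02490563, -1.56333995])}
side {'mtx': array([[399.5632598 ,   0.        , 253.07028516],
       [  0.        , 399.5632598 , 186.27382462],
       [  0.        ,   0.        ,   1.        ]]), 'origin': array([ 0.40711992, -0.87600646,  0.68980672]), 'orientation': array([-2.28900311, -0.0028279 , -0.21155481])}
{'clock': 0.1, 'joint_positions': array([-1.22656511e+00,  4.80782478e-01,  1.59682041e+00, -3.14413035e-05,
        1.06511006e+00, -4.66463370e-02]), 'joint_vel': array([-0.00079638, -0.00220152, -0.00244129,  0.00030715, -0.00124218,
       -0.00061109]), 'effort': array([ 2.33876075e-03, -9.52259803e+01, -4.31041074e+01,  3.71830788e-05,
        5.12219194e-03, -7.96343284e-05]), 'tool_pos': array([ 0.24749242, -0.60059392,  0.20362436]), 'ee_rot': array([-3.14047230e+00, -2.47793592e-05,  3.90892789e-01]), 'contact_force': array([-0.21688593, -0.13245255, -0.63008137]), 'ft_torque': array([-0.02171679, -0.04916532,  0.03580784]), 'grasp_force': 0.0, 'gripper_width': 0.08531307611142508} 0.0187
```

View pics/top0.png

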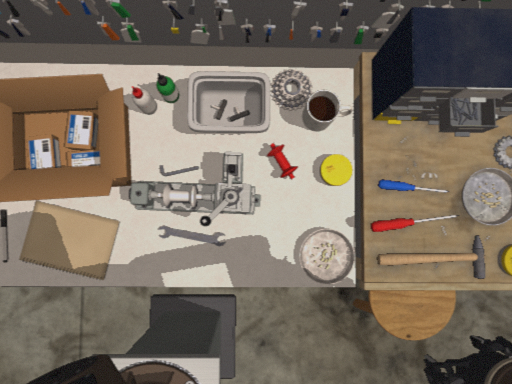

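View pics/side0.png

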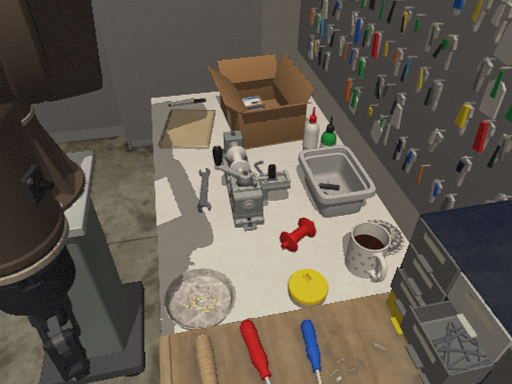

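```bash
cat > h.py <<'E'
import numpy as np,cv2
from scipy.spatial.transform import Rotation as R
from station import status,capture,camera_params,ctrl
def ray(n,uv):
    p=camera_params(n);d=np.linalg.inv(p['mtx'])@[*uv,1];return p['origin'],R.from_euler('xyz',p['orientation']).as_matrix()@d
def onz(n,uv,z):
    o,d=ray(n,uv);return o+d*(z-o[2])/d[2]
def proj(n,X):
    p=camera_params(n);c=p['mtx']@(R.from_euler('xyz',p['orientation']).as_matrix().T@(np.array(X)-p['origin']));return c[:2]/c[2]
def crop(n,box,name,s=5,img=None):
    a=capture(n) if img is None else img;x,y,w,h=box;cv2.imwrite(name,cv2.resize(a[y:y+h,x:x+w],None,fx=s,fy=s,interpolation=cv2.INTER_CUBIC));return a
E
python3 - <<'E'
from h import *
a=crop('top',(122,140,150,110),'pics/t1.png',5)
b=crop('side',(195,120,110,115),'pics/s1.png',5)
for n,i,bx in(('top',a,(122,140,150,110)),('side',b,(195,120,110,115))):
    x,y,w,h=bx;m=(i[y:y+h,x:x+w].max(2)<45).astype('uint8')
    k,l,s,c=cv2.connectedComponentsWithStats(m)
    for j in range(1,k):
        if s[j,4]>12: print(n,s[j]+[x,y,0,0,0],c[j]+[x,y])
E
```

```text
top [229 165   6   8  35] [231.45714286 168.42857143]
top [201 217   9   8  34] [205.76470588 220.38235294]
side [213 146   9  20 139] [217.27338129 155.13669065]
side [268 165   7  14  82] [271.43902439 171.43902439]
```

View pics/t1.png

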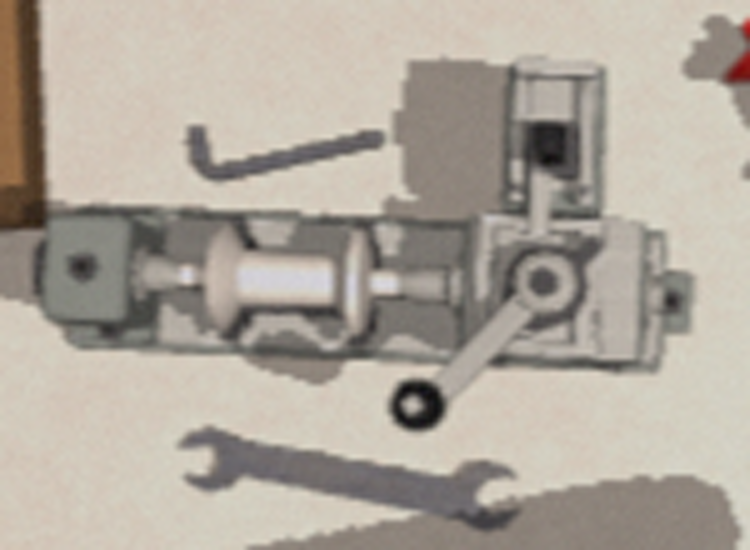

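View pics/s1.png

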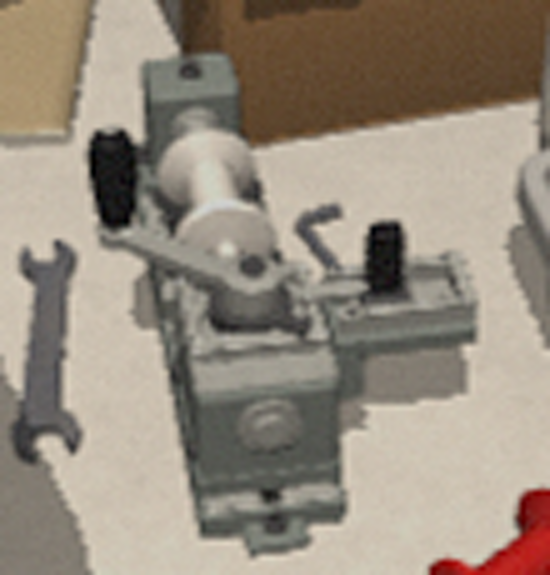

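The top crop shows the white hub at about (179,195), and red look-alike at (282,161). The lock tab is the black square at (232,168), the lever handle is the black round one at (205,221), and the pivot nut is at (230.6,196.2). The other black shapes (headstock screw, end tongue) are too small to be either part.

```bash
python3 - <<'E'
from h import *
c=lambda u,v:(u/5+122-.4,v/5+140-.4)
s=lambda u,v:(u/5+195-.4,v/5+120-.4)
piv=onz('top',c(543,281),.123);tab=onz('top',c(552,140),.135);hd=onz('top',c(417,404),.168)
print('piv',piv,'tab',tab,'hd',hd)
print('hub',onz('top',c(287,279),.09), 'sidepiv',onz('side',s(253,264),.123))
# triangulate tab: side centre of tab
for nm,uvs,z in(('tabside',s(384,228),.135),('hdside',s(112,135),.168)): print(nm,onz('side',uvs,z))
# bed edges far corners of crop (bed top unknown) ; bracket edges at z .101
for q in((512,65),(507,210),(605,65),(602,212)): print('br',onz('top',c(*q),.101))
v=hd-piv;print(np.linalg.norm(v[:2]),np.degrees(np.arctan2(v[1],v[0])))
E
```

```text
piv [ 0.53746741 -0.18821737  0.123     ] tab [ 0.59784028 -0.19191439  0.135     ] hd [ 0.48321136 -0.13902676  0.168     ]
hub [ 0.53958523 -0.07099995  0.09      ] sidepiv [ 0.53753242 -0.19227948  0.123     ]
tabside [ 0.5973488  -0.19380998  0.135     ]
hdside [ 0.48329412 -0.14390352  0.168     ]
br [ 0.6366254 -0.1721497  0.101    ]
br [ 0.57081833 -0.17073755  0.101     ]
br [ 0.63713071 -0.21412222  0.101     ]
br [ 0.57034589 -0.21341545  0.101     ]
0.0732354701995808 137.8033457298227
```

Emit:
{"op": "arm_command", "data": {
  "increments": [
    {"claw":1,"wz":0.975},
    {"claw":1,"wz":0.975},
    {"claw":1,"wz":0.975},
    {"claw":1,"wz":0.975},
    {"claw":1,"wz":0.975},
    {"claw":1,"wz":0.975}
  ],
  "squeeze": 40
}}

```text
validation failed for argument at $.in...
```

Emit:
{"op": "arm_command", "data": {
  "increments": [
    {"claw":1,"dx":0.61,"dy":-0.74},
    {"claw":1,"dx":0.61,"dy":-0.74},
    {"claw":1,"dx":0.61,"dy":-0.74},
    {"claw":1,"dx":0.61,"dy":-0.74},
    {"claw":1,"dx":0.61,"dy":-0.74},
    {"claw":1,"dx":0.61,"dy":-0.74},
    {"claw":1,"dx":0.61,"dy":-0.74}
  ]
}}

```text
validation failed for argument at $.in...
```

Emit:
{"op": "arm_command", "data": {
  "increments": [
    {"claw":1,"dx":0.61,"dy":-0.74},
    {"claw":1,"dx":0.61,"dy":-0.74},
    {"claw":1,"dx":0.61,"dy":-0.74},
    {"claw":1,"dx":0.61,"dy":-0.74},
    {"claw":1,"dx":0.61,"dy":-0.74},
    {"claw":1,"dx":0.61,"dy":-0.74},
    {"claw":1},
    {"claw":1}
  ]
}}

```text
validation failed for argument at $.in...
```

Emit:
{"op": "arm_command", "data": {
  "increments": [
    {"claw":1,"dx":0,"dy":0,"dz":0,"wx":0,"wy":0,"wz":0.975},
    {"claw":1,"dx":0,"dy":0,"dz":0,"wx":0,"wy":0,"wz":0.975},
    {"claw":1,"dx":0,"dy":0,"dz":0,"wx":0,"wy":0,"wz":0.975},
    {"claw":1,"dx":0,"dy":0,"dz":0,"wx":0,"wy":0,"wz":0.975},
    {"claw":1,"dx":0,"dy":0,"dz":0,"wx":0,"wy":0,"wz":0.975},
    {"claw":1,"dx":0,"dy":0,"dz":0,"wx":0,"wy":0,"wz":0.975}
  ],
  "squeeze": 40
}}

```text
clock: 0.7
tool_pos: [0.2476, -0.6008, 0.204]
ee_rot: [-3.141, 0.0, -0.021]
contact_force: [-0.2, -0.2, -0.5]
gripper_width: 0.0853
grasp_force: 0.0
```

Emit:
{"op": "arm_command", "data": {
  "increments": [
    {"claw":1,"dx":0.61,"dy":-0.74,"dz":0,"wx":0,"wy":0,"wz":0},
    {"claw":1,"dx":0.61,"dy":-0.74,"dz":0,"wx":0,"wy":0,"wz":0},
    {"claw":1,"dx":0.61,"dy":-0.74,"dz":0,"wx":0,"wy":0,"wz":0},
    {"claw":1,"dx":0.61,"dy":-0.74,"dz":0,"wx":0,"wy":0,"wz":0},
    {"claw":1,"dx":0.61,"dy":-0.74,"dz":0,"wx":0,"wy":0,"wz":0},
    {"claw":1,"dx":0.61,"dy":-0.74,"dz":0,"wx":0,"wy":0,"wz":0},
    {"claw":1,"dx":0.61,"dy":-0.74,"dz":0,"wx":0,"wy":0,"wz":0}
  ]
}}

```text
clock: 1.28
tool_pos: [0.4229, -0.3953, 0.2042]
ee_rot: [3.142, -0.0, -0.018]
contact_force: [0.9, 0.0, -0.5]
gripper_width: 0.0852
grasp_force: 0.0
```

Emit:
{"op": "arm_command", "data": {
  "increments": [
    {"claw":1,"dx":0.61,"dy":-0.74,"dz":0,"wx":0,"wy":0,"wz":0},
    {"claw":1,"dx":0.61,"dy":-0.74,"dz":0,"wx":0,"wy":0,"wz":0},
    {"claw":1,"dx":0.61,"dy":-0.74,"dz":0,"wx":0,"wy":0,"wz":0},
    {"claw":1,"dx":0.61,"dy":-0.74,"dz":0,"wx":0,"wy":0,"wz":0},
    {"claw":1,"dx":0.61,"dy":-0.74,"dz":0,"wx":0,"wy":0,"wz":0},
    {"claw":1,"dx":0.61,"dy":-0.74,"dz":0,"wx":0,"wy":0,"wz":0},
    {"claw":1,"dx":0,"dy":0,"dz":0,"wx":0,"wy":0,"wz":0},
    {"claw":1,"dx":0,"dy":0,"dz":0,"wx":0,"wy":0,"wz":0}
  ]
}}

```text
clock: 1.95
tool_pos: [0.5726, -0.22, 0.2039]
ee_rot: [-3.141, 0.0, -0.014]
contact_force: [-0.9, -0.1, -0.4]
gripper_width: 0.0852
grasp_force: 0.0
```

Emit:
{"op": "arm_command", "data": {
  "increments": [
    {"claw":1,"dx":0.62,"dy":-0.68,"dz":0,"wx":0,"wy":0,"wz":0.0},
    {"claw":1,"dx":0,"dy":0,"dz":0.5,"wx":0,"wy":0,"wz":0},
    {"claw":1,"dx":0,"dy":0,"dz":0.5,"wx":0,"wy":0,"wz":0},
    {"claw":1,"dx":0,"dy":0,"dz":0.5,"wx":0,"wy":0,"wz":0},
    {"claw":1,"dx":0,"dy":0,"dz":0.5,"wx":0,"wy":0,"wz":0},
    {"claw":1,"dx":0,"dy":0,"dz":0.4,"wx":0,"wy":0,"wz":0},
    {"claw":0.7,"dx":0,"dy":0,"dz":0,"wx":0,"wy":0,"wz":0},
    {"claw":0.5,"dx":0,"dy":0,"dz":0,"wx":0,"wy":0,"wz":0}
  ]
}}

```text
clock: 2.62
tool_pos: [0.5958, -0.1957, 0.1078]
ee_rot: [-3.141, 0.002, -0.019]
contact_force: [-1.1, -0.6, -0.2]
gripper_width: 0.0638
grasp_force: 0.0
```

```bash
python3 - <<'E'
from h import *
crop('side',(195,80,120,120),'pics/s2.png',5)
E
```

```text
(no output)
```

View pics/s2.png

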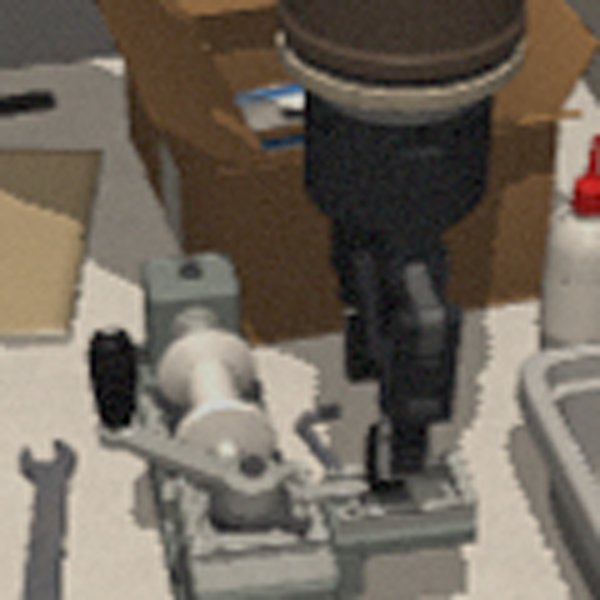

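The near finger (410,440 in the crop) stands in front of the tab, which still shows to its left at 378, so the tab is between the fingers. I'll close now.

Emit:
{"op": "arm_command", "data": {
  "increments": [
    {"claw":0.3,"dx":0,"dy":0,"dz":0,"wx":0,"wy":0,"wz":0},
    {"claw":0,"dx":0,"dy":0,"dz":0,"wx":0,"wy":0,"wz":0},
    {"claw":0,"dx":0,"dy":0,"dz":0,"wx":0,"wy":0,"wz":0},
    {"claw":0,"dx":0,"dy":0,"dz":0,"wx":0,"wy":0,"wz":0},
    {"claw":0,"dx":0,"dy":0,"dz":0,"wx":0,"wy":0,"wz":0},
    {"claw":0,"dx":0,"dy":0,"dz":0,"wx":0,"wy":0,"wz":0}
  ]
}}

```text
clock: 3.17
tool_pos: [0.5969, -0.1951, 0.1085]
ee_rot: [3.141, -0.0, -0.018]
contact_force: [0.1, -0.3, -0.6]
gripper_width: -0.0002
grasp_force: 0.0
```

```bash
python3 - <<'E'
from h import *
a=capture('side')[80:200,195:315];b=capture('top')[130:250,170:290]
cv2.imwrite('pics/s3.png',cv2.resize(np.hstack([a,b]),None,fx=3.3,fy=3.3,interpolation=cv2.INTER_CUBIC))
print(status.state(), proj('side',[.5969,-.1951,.1085]))
E
```

```text
{'clock': 3.2667, 'joint_positions': array([-3.64111162e-01,  5.54474122e-01,  1.73687107e+00,  3.76808214e-06,
        8.50148686e-01,  1.22424863e+00]), 'joint_vel': array([ 3.57350708e-05,  1.08969647e-03,  1.88147234e-03, -2.65364523e-03,
        1.24024626e-03, -4.93022769e-04]), 'effort': array([-1.72004040e-02, -9.54775858e+01, -3.61080945e+01, -6.18291360e-04,
        2.63371818e-03, -5.85040198e-04]), 'tool_pos': array([ 0.59687268, -0.19504341,  0.10827872]), 'ee_rot': array([ 3.14156177e+00, -9.38660019e-05, -1.75659544e-02]), 'contact_force': array([ 0.70947671,  0.00939393, -0.28324889]), 'ft_torque': array([-0.00738477,  0.02438218,  0.02605381]), 'grasp_force': 0.0, 'gripper_width': 0.00034069344304384416} [270.96455079 174.69256208]
```

View pics/s3.png

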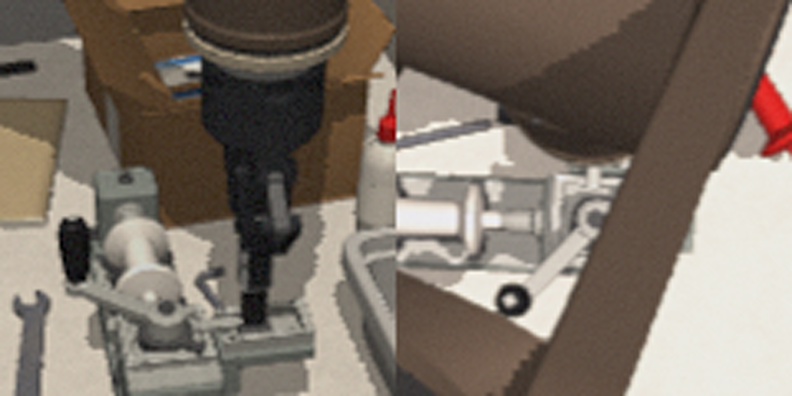

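The gripper reads as shut with no pad force, yet the fingers (about 272,172) seem to cover the tab. A small move along +x should show whether it is held: that is the direction the lock must go anyway.

Emit:
{"op": "arm_command", "data": {
  "increments": [
    {"claw":0,"dx":0.1,"dy":0,"dz":0,"wx":0,"wy":0,"wz":0},
    {"claw":0,"dx":0.1,"dy":0,"dz":0,"wx":0,"wy":0,"wz":0},
    {"claw":0,"dx":0,"dy":0,"dz":0,"wx":0,"wy":0,"wz":0}
  ]
}}

```text
clock: 3.52
tool_pos: [0.6059, -0.1953, 0.1082]
ee_rot: [3.141, -0.001, -0.018]
contact_force: [-0.6, 0.6, 0.4]
gripper_width: -0.0005
grasp_force: 0.0
```

```bash
python3 - <<'E'
from h import *
s=status.state();print(s['contact_force'],s['tool_pos'],s['gripper_width'],s['grasp_force'])
i=capture('side')
print('near finger expected',proj('side',[.596,-.232,.118]),'tabtop',proj('side',[.5976,-.193,.135]),'tcp',proj('side',s['tool_pos']))
for r in range(150,184,2):
    m=i[r,255:290].max(1);print(r,''.join('#' if v<30 else '+' if v<45 else '-' if v<70 else '.' for v in m))
E
```

```text
[-0.63627216  0.60423905  0.39865626] [ 0.60586243 -0.19531694  0.10824628] -0.0005221475907726858 0.0
near finger expected [274.77597145 181.84263568] tabtop [271.42061531 164.96771723] tcp [274.78103821 174.3227202 ]
150 ................+++###+#+++-----+#+
152 .................++#+####+++++++#-.
154 .................#++############...
156 ...................+##+##+#---.....
158 ...................+##+##+.........
160 ...................+##+#++.........
162 .......-...........+##+##+.........
164 ...................###+##-.........
166 -.............#+-..-++++-..........
168 .............-####--+..............
170 .............+#+####-..............
172 .............+###++#+..............
174 .............-######-..-...........
176 ..............++####-..............
178 .............-++----...............
180 ............-......................
182 ...................................
```

The fingertips end at about (277,166). The reported TCP should appear at (275,174), so the fingers are higher than reported, or farther back, and the tab at (271,171) hasn't moved. I'll compare with the start pictures, with the projected tips marked.

```bash
python3 - <<'E'
from h import *
t=np.array([.2475,-.6006,.2036]);Rm=R.from_euler('xyz',[-3.1405,0,.3909]).as_matrix()
tiles=[]
for n in('side','top'):
    i=cv2.imread(f'pics/{n}0.png')
    P=[proj(n,t+Rm@np.array([0,s*.0425,-.013])) for s in(-1,1)]+[proj(n,t)]
    print(n,P);c=P[2].astype(int);x,y=np.clip(c[0]-60,0,392),np.clip(c[1]-60,0,264)
    k=cv2.resize(i[y:y+120,x:x+120],None,fx=3.3,fy=3.3,interpolation=cv2.INTER_CUBIC);
    for p in P: cv2.drawMarker(k,tuple(((p-[x,y]+.5)*3.3).astype(int).tolist()),(0,0,255),0,10,1)
    print(x,y);tiles.append(k)
cv2.imwrite('pics/m0.png',np.hstack(tiles))
for z in(.108,.12,.128,.135): print(z,onz('side',(277,166),z))
E
```

```text
side [array([ 67.32970748, 324.1285959 ]), array([ 87.8364497, 379.8016466]), array([ 80.02795001, 355.50074668])]
20 264
top [array([421.4343085 , 353.76420583]), array([461.46966223, 336.48938878]), array([438.10103361, 342.96420277])]
378 264
0.108 [ 0.61874376 -0.16627872  0.108     ]
0.12 [ 0.61437893 -0.18091715  0.12      ]
0.128 [ 0.61146904 -0.19067609  0.128     ]
0.135 [ 0.60892289 -0.19921518  0.135     ]
```

View pics/m0.png

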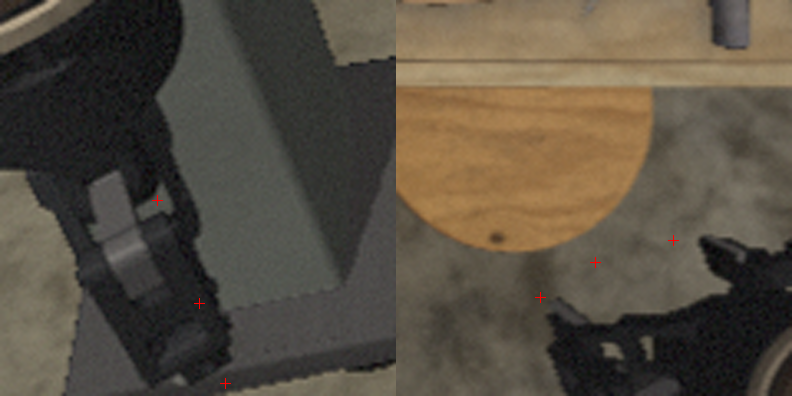

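Both pictures fit fingers about 25–28 mm higher than the reported TCP, so they shut above the tab. I'll reopen, go back over the tab and lower gently, checking the force.

Emit:
{"op": "arm_command", "data": {
  "increments": [
    {"claw":0.6,"dx":-0.1,"dy":0,"dz":-0.1,"wx":0,"wy":0,"wz":0},
    {"claw":0.6,"dx":-0.16,"dy":0,"dz":0,"wx":0,"wy":0,"wz":0},
    {"claw":0.6,"dx":0,"dy":0,"dz":0,"wx":0,"wy":0,"wz":0},
    {"claw":0.6,"dx":0,"dy":0,"dz":0,"wx":0,"wy":0,"wz":0},
    {"claw":0.6,"dx":0,"dy":0,"dz":0.2,"wx":0,"wy":0,"wz":0},
    {"claw":0.6,"dx":0,"dy":0,"dz":0.2,"wx":0,"wy":0,"wz":0},
    {"claw":0.6,"dx":0,"dy":0,"dz":0.1,"wx":0,"wy":0,"wz":0}
  ]
}}

```text
clock: 4.15
tool_pos: [0.5938, -0.1948, 0.0907]
ee_rot: [-3.141, 0.001, -0.018]
contact_force: [-0.9, -0.3, -0.7]
gripper_width: 0.0511
grasp_force: 0.0
```

Emit:
{"op": "arm_command", "data": {
  "increments": [
    {"claw":0.3,"dx":0,"dy":0,"dz":0,"wx":0,"wy":0,"wz":0},
    {"claw":0.1,"dx":0,"dy":0,"dz":0,"wx":0,"wy":0,"wz":0},
    {"claw":0,"dx":0,"dy":0,"dz":0,"wx":0,"wy":0,"wz":0},
    {"claw":0,"dx":0,"dy":0,"dz":0,"wx":0,"wy":0,"wz":0},
    {"claw":0,"dx":0,"dy":0,"dz":0,"wx":0,"wy":0,"wz":0}
  ]
}}

```text
clock: 4.57
tool_pos: [0.5942, -0.1917, 0.0924]
ee_rot: [-3.138, 0.001, -0.018]
contact_force: [1.8, 27.5, 6.4]
gripper_width: 0.011
grasp_force: 39.2
```

```bash
python3 - <<'E'
from h import *
s=status.state();print(s['contact_force'],s['tool_pos'],s['gripper_width'],s['grasp_force'])
i=capture('side')
for r in range(150,184,2):
    m=i[r,255:290].max(1);print(r,''.join('#' if v<30 else '+' if v<45 else '-' if v<70 else '.' for v in m))
E
```

```text
[ 1.77389596 27.49493208  6.36938538] [ 0.59422399 -0.1917381   0.09241659] 0.011005271147935609 39.172408282756805
150 .........-#+++-+++++-..............
152 .........++++++----+-.....---......
154 ..........++#++++++---....-++......
156 ............#+#++#++#+---+##+......
158 ..........-#++++++###++++##+.......
160 ..........-#+###+##+#++#+#+........
162 ...----...-+++#####++#+##+.........
164 ..-.......--..#####+#-.............
166 -.........--.-+#+#+#-..............
168 ...........-..######+..............
170 ..............+###+#-..............
172 ......-.......+++++#-..............
174 ..............-------.....-........
176 .............-######-.........-....
178 .............-+-+---...............
180 ............-......................
182 ...................................
```

Gripped: 11 mm opening at 39 N. Next I'll take off the side load, then slide out.

Emit:
{"op": "arm_command", "data": {
  "increments": [
    {"claw":0,"dx":0,"dy":-0.08,"dz":0,"wx":0,"wy":0,"wz":0},
    {"claw":0,"dx":0.1,"dy":0,"dz":0,"wx":0,"wy":0,"wz":0},
    {"claw":0,"dx":0.1,"dy":0,"dz":0,"wx":0,"wy":0,"wz":0},
    {"claw":0,"dx":0.1,"dy":0,"dz":0,"wx":0,"wy":0,"wz":0},
    {"claw":0,"dx":0.1,"dy":0,"dz":0,"wx":0,"wy":0,"wz":0},
    {"claw":0,"dx":0,"dy":0,"dz":0,"wx":0,"wy":0,"wz":0}
  ]
}}

```text
clock: 5.12
tool_pos: [0.6113, -0.1915, 0.0925]
ee_rot: [-3.141, -0.0, -0.018]
contact_force: [1.1, 9.8, 3.8]
gripper_width: 0.0107
grasp_force: 40.2
```

Emit:
{"op": "arm_command", "data": {
  "increments": [
    {"claw":0,"dx":0.05,"dy":-0.02,"dz":0,"wx":0,"wy":0,"wz":0},
    {"claw":0,"dx":0.05,"dy":0,"dz":0,"wx":0,"wy":0,"wz":0},
    {"claw":0,"dx":0.04,"dy":0,"dz":0,"wx":0,"wy":0,"wz":0},
    {"claw":0,"dx":0,"dy":0,"dz":0,"wx":0,"wy":0,"wz":0}
  ]
}}

```text
clock: 5.45
tool_pos: [0.6135, -0.1911, 0.0923]
ee_rot: [-3.141, 0.005, -0.017]
contact_force: [-18.1, 3.2, 16.7]
gripper_width: 0.0108
grasp_force: 41.8
```

The end stop is felt (-18 N). Relax, release, lift and look.

Emit:
{"op": "arm_command", "data": {
  "increments": [
    {"claw":0,"dx":-0.08,"dy":0,"dz":0,"wx":0,"wy":0,"wz":0},
    {"claw":0.3,"dx":0,"dy":0,"dz":0,"wx":0,"wy":0,"wz":0},
    {"claw":0.7,"dx":0,"dy":0,"dz":0,"wx":0,"wy":0,"wz":0},
    {"claw":1,"dx":0,"dy":0,"dz":0,"wx":0,"wy":0,"wz":0},
    {"claw":1,"dx":0,"dy":0,"dz":-0.7,"wx":0,"wy":0,"wz":0},
    {"claw":1,"dx":0,"dy":0,"dz":-0.8,"wx":0,"wy":0,"wz":0},
    {"claw":1,"dx":0,"dy":0,"dz":-0.8,"wx":0,"wy":0,"wz":0},
    {"claw":1,"dx":0,"dy":0,"dz":0,"wx":0,"wy":0,"wz":0}
  ]
}}

```text
clock: 6.12
tool_pos: [0.6163, -0.1927, 0.1905]
ee_rot: [3.139, -0.008, -0.018]
contact_force: [1.2, -0.1, 0.3]
gripper_width: 0.0852
grasp_force: 0.0
```

```bash
python3 - <<'E'
from h import *
i=capture('side');x,y,w,h=195,155,110,40
m=(i[y:y+h,x:x+w].max(2)<45).astype('uint8');k,l,s,c=cv2.connectedComponentsWithStats(m)
for j in range(1,k):
    if s[j,4]>12: print(s[j]+[x,y,0,0,0],c[j]+[x,y])
for d in (0,.02): print(proj('side',[.5976+d,-.193,.117]))
print(proj('side',[.4833,-.1415,.142]))
E
```

```text
[213 155   9  11  73] [217.56164384 159.1369863 ]
[276 164   7  14  86] [279.1627907  170.63953488]
[271.15940278 171.19653953]
[279.65221439 170.05836409]
[217.49523887 155.30958193]
```

The tab moved by about 18 mm, and my back-off probably drew it in about 1 mm. I'll grip it again, press it to the stop and release without backing off.

Emit:
{"op": "arm_command", "data": {
  "increments": [
    {"claw":0.6,"dx":0,"dy":0,"dz":0.8,"wx":0,"wy":0,"wz":0},
    {"claw":0.6,"dx":0,"dy":0,"dz":0.8,"wx":0,"wy":0,"wz":0},
    {"claw":0.6,"dx":0,"dy":0,"dz":0.7,"wx":0,"wy":0,"wz":0},
    {"claw":0.6,"dx":0,"dy":0,"dz":0,"wx":0,"wy":0,"wz":0},
    {"claw":0.2,"dx":0,"dy":0,"dz":0,"wx":0,"wy":0,"wz":0},
    {"claw":0,"dx":0,"dy":0,"dz":0,"wx":0,"wy":0,"wz":0},
    {"claw":0,"dx":0,"dy":0,"dz":0,"wx":0,"wy":0,"wz":0},
    {"claw":0,"dx":0,"dy":0,"dz":0,"wx":0,"wy":0,"wz":0}
  ]
}}

```text
clock: 6.83
tool_pos: [0.6141, -0.1913, 0.0942]
ee_rot: [3.141, -0.003, -0.018]
contact_force: [0.3, 2.8, 3.4]
gripper_width: 0.0109
grasp_force: 40.0
```

Emit:
{"op": "arm_command", "data": {
  "increments": [
    {"claw":0,"dx":0.04,"dy":0,"dz":0,"wx":0,"wy":0,"wz":0},
    {"claw":0,"dx":0.04,"dy":0,"dz":0,"wx":0,"wy":0,"wz":0},
    {"claw":0,"dx":0,"dy":0,"dz":0,"wx":0,"wy":0,"wz":0}
  ]
}}

```text
clock: 7.08
tool_pos: [0.6151, -0.1912, 0.0941]
ee_rot: [-3.142, 0.001, -0.017]
contact_force: [-12.7, 2.9, 14.9]
gripper_width: 0.0111
grasp_force: 41.5
```

Emit:
{"op": "arm_command", "data": {
  "increments": [
    {"claw":0,"dx":0.02,"dy":0,"dz":0,"wx":0,"wy":0,"wz":0},
    {"claw":0,"dx":0,"dy":0,"dz":0,"wx":0,"wy":0,"wz":0},
    {"claw":0.5,"dx":0,"dy":0,"dz":0,"wx":0,"wy":0,"wz":0},
    {"claw":1,"dx":0,"dy":0,"dz":0,"wx":0,"wy":0,"wz":0},
    {"claw":1,"dx":0,"dy":0,"dz":-0.7,"wx":0,"wy":0,"wz":0},
    {"claw":1,"dx":0,"dy":0,"dz":-0.8,"wx":0,"wy":0,"wz":0},
    {"claw":1,"dx":0,"dy":0,"dz":-0.8,"wx":0,"wy":0,"wz":0},
    {"claw":1,"dx":0,"dy":0,"dz":0,"wx":0,"wy":0,"wz":0}
  ]
}}

```text
clock: 7.75
tool_pos: [0.6206, -0.1927, 0.1914]
ee_rot: [3.138, -0.009, -0.018]
contact_force: [0.8, -0.2, 0.7]
gripper_width: 0.0815
grasp_force: 0.0
```

```bash
python3 - <<'E'
from h import *
i=capture('side');x,y,w,h=195,155,110,40
m=(i[y:y+h,x:x+w].max(2)<45).astype('uint8');k,l,s,c=cv2.connectedComponentsWithStats(m)
for j in range(1,k):
    if s[j,4]>12: print(s[j]+[x,y,0,0,0],c[j]+[x,y])
print(status.state()['tool_pos'])
E
```

```text
[213 155   9  11  73] [217.56164384 159.1369863 ]
[276 164   8  14  84] [279.36904762 170.53571429]
[ 0.61958913 -0.19236547  0.18868613]
```

The lock is at its stop: it moved about 20 mm and the stop was felt twice. Now turn the gripper a quarter turn so it closes along x for the handle.

Emit:
{"op": "arm_command", "data": {
  "increments": [
    {"claw":1,"dx":0,"dy":0,"dz":0,"wx":0,"wy":0,"wz":-1},
    {"claw":1,"dx":0,"dy":0,"dz":0,"wx":0,"wy":0,"wz":-1},
    {"claw":1,"dx":0,"dy":0,"dz":0,"wx":0,"wy":0,"wz":-1},
    {"claw":1,"dx":0,"dy":0,"dz":0,"wx":0,"wy":0,"wz":-1},
    {"claw":1,"dx":0,"dy":0,"dz":0,"wx":0,"wy":0,"wz":-1},
    {"claw":1,"dx":0,"dy":0,"dz":0,"wx":0,"wy":0,"wz":-1},
    {"claw":1,"dx":0,"dy":0,"dz":0,"wx":0,"wy":0,"wz":-1},
    {"claw":1,"dx":0,"dy":0,"dz":0,"wx":0,"wy":0,"wz":-1}
  ]
}}

```text
clock: 8.47
tool_pos: [0.617, -0.1914, 0.1839]
ee_rot: [3.142, -0.0, 0.544]
contact_force: [-0.5, 0.3, -0.1]
gripper_width: 0.0849
grasp_force: 0.0
```

Emit:
{"op": "arm_command", "data": {
  "increments": [
    {"claw":1,"dx":0,"dy":0,"dz":0,"wx":0,"wy":0,"wz":-1},
    {"claw":1,"dx":0,"dy":0,"dz":0,"wx":0,"wy":0,"wz":-1},
    {"claw":1,"dx":0,"dy":0,"dz":0,"wx":0,"wy":0,"wz":-1},
    {"claw":1,"dx":0,"dy":0,"dz":0,"wx":0,"wy":0,"wz":-1},
    {"claw":1,"dx":0,"dy":0,"dz":0,"wx":0,"wy":0,"wz":-1},
    {"claw":1,"dx":0,"dy":0,"dz":0,"wx":0,"wy":0,"wz":-1},
    {"claw":1,"dx":0,"dy":0,"dz":0,"wx":0,"wy":0,"wz":-1},
    {"claw":1,"dx":0,"dy":0,"dz":0,"wx":0,"wy":0,"wz":-1}
  ]
}}

```text
clock: 9.13
tool_pos: [0.6169, -0.1914, 0.1839]
ee_rot: [3.142, -0.0, 1.103]
contact_force: [0.4, -0.1, -0.4]
gripper_width: 0.085
grasp_force: 0.0
```

Emit:
{"op": "arm_command", "data": {
  "increments": [
    {"claw":1,"dx":0,"dy":0,"dz":0,"wx":0,"wy":0,"wz":-1},
    {"claw":1,"dx":0,"dy":0,"dz":0,"wx":0,"wy":0,"wz":-1},
    {"claw":1,"dx":0,"dy":0,"dz":0,"wx":0,"wy":0,"wz":-1},
    {"claw":1,"dx":0,"dy":0,"dz":0,"wx":0,"wy":0,"wz":-1},
    {"claw":1,"dx":0,"dy":0,"dz":0,"wx":0,"wy":0,"wz":-1},
    {"claw":1,"dx":0,"dy":0,"dz":0,"wx":0,"wy":0,"wz":-1},
    {"claw":1,"dx":0,"dy":0,"dz":0,"wx":0,"wy":0,"wz":-0.5},
    {"claw":1,"dx":0,"dy":0,"dz":0,"wx":0,"wy":0,"wz":0}
  ]
}}

```text
clock: 9.8
tool_pos: [0.6169, -0.1914, 0.184]
ee_rot: [3.142, 0.0, 1.555]
contact_force: [0.3, -0.3, -0.4]
gripper_width: 0.0852
grasp_force: 0.0
```

Emit:
{"op": "arm_command", "data": {
  "increments": [
    {"claw":1,"dx":0.25,"dy":-0.7,"dz":0,"wx":0,"wy":0,"wz":0},
    {"claw":1,"dx":0.25,"dy":-0.7,"dz":0,"wx":0,"wy":0,"wz":0},
    {"claw":1,"dx":0.25,"dy":-0.7,"dz":0,"wx":0,"wy":0,"wz":0},
    {"claw":1,"dx":0.25,"dy":-0.7,"dz":0,"wx":0,"wy":0,"wz":0},
    {"claw":1,"dx":0.25,"dy":-0.7,"dz":0,"wx":0,"wy":0,"wz":0},
    {"claw":1,"dx":0,"dy":0,"dz":0,"wx":0,"wy":0,"wz":0},
    {"claw":1,"dx":0,"dy":0,"dz":0,"wx":0,"wy":0,"wz":0},
    {"claw":1,"dx":0,"dy":0,"dz":0,"wx":0,"wy":0,"wz":0}
  ]
}}

```text
clock: 10.47
tool_pos: [0.4786, -0.1393, 0.1846]
ee_rot: [3.14, 0.0, 1.552]
contact_force: [0.5, 0.3, 0.5]
gripper_width: 0.0856
grasp_force: 0.0
```

```bash
python3 - <<'E'
from h import *
crop('side',(160,60,120,120),'pics/s4.png',5)
t=status.state()['tool_pos'];print(t,[proj('side',t+np.array([.003+d,-.002,.028+.012])) for d in(-.0425,0,.0425)])
E
```

```text
[ 0.47891771 -0.1393646   0.18442927] [array([194.91569053, 126.73713384]), array([214.70960216, 124.51720229]), array([234.19263323, 122.3321367 ])]
```

View pics/s4.png

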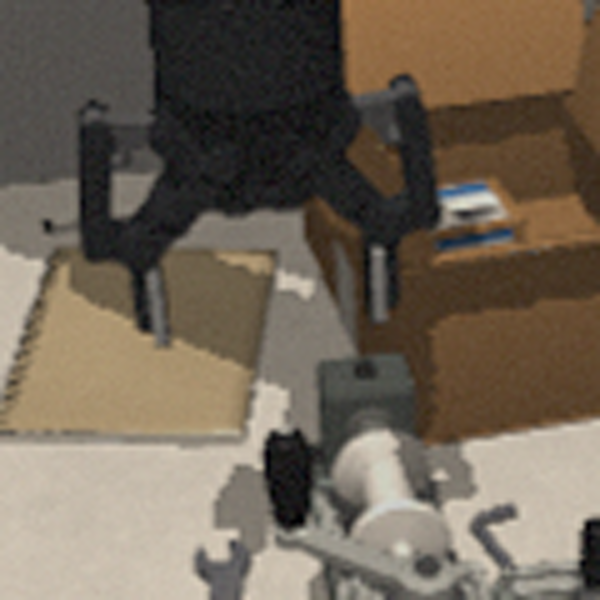

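The open pads' tips are at about (192.6,128.6) and (235.6,123.4). They straddle the handle (217,155), and the z offset is about 24 mm. Descend and close.

Emit:
{"op": "arm_command", "data": {
  "increments": [
    {"claw":1,"dx":0,"dy":0,"dz":0.5,"wx":0,"wy":0,"wz":0},
    {"claw":1,"dx":0,"dy":0,"dz":0.5,"wx":0,"wy":0,"wz":0},
    {"claw":1,"dx":0,"dy":0,"dz":0.5,"wx":0,"wy":0,"wz":0},
    {"claw":0.7,"dx":0,"dy":0,"dz":0.5,"wx":0,"wy":0,"wz":0},
    {"claw":0.4,"dx":0,"dy":0,"dz":0,"wx":0,"wy":0,"wz":0},
    {"claw":0,"dx":0,"dy":0,"dz":0,"wx":0,"wy":0,"wz":0},
    {"claw":0,"dx":0,"dy":0,"dz":0,"wx":0,"wy":0,"wz":0},
    {"claw":0,"dx":0,"dy":0,"dz":0,"wx":0,"wy":0,"wz":0}
  ]
}}

```text
clock: 11.18
tool_pos: [0.4789, -0.1394, 0.1053]
ee_rot: [3.14, 0.001, 1.553]
contact_force: [1.8, -0.3, -0.2]
gripper_width: 0.0257
grasp_force: 0.6
```

Emit:
{"op": "arm_command", "data": {
  "increments": [
    {"claw":0,"dx":0,"dy":0,"dz":0,"wx":0,"wy":0,"wz":0},
    {"claw":0,"dx":0,"dy":0,"dz":0,"wx":0,"wy":0,"wz":0},
    {"claw":0,"dx":0,"dy":0,"dz":0,"wx":0,"wy":0,"wz":0}
  ],
  "squeeze": 60
}}

```text
clock: 11.43
tool_pos: [0.4789, -0.1394, 0.1054]
ee_rot: [3.139, 0.001, 1.553]
contact_force: [0.1, -0.3, 9.0]
gripper_width: 0.021
grasp_force: 58.6
```

Gripped. I'll work out the arc in tool units.

```bash
python3 - <<'E'
import numpy as np
P=np.array([.5343,-.1893]);a=np.radians(np.linspace(138,269,21))
X=P+.075*np.c_[np.cos(a),np.sin(a)];y=1.553
ex=np.array([np.cos(y),np.sin(y)]);ey=np.array([np.sin(y),-np.cos(y)])
for q,d,A in zip(X[1:],np.diff(X,axis=0),np.degrees(a[1:])): print(round(A,1),q.round(4),round(d@ex/.04,2),round(d@ey/.04,2))
E
```

```text
144.6 [ 0.4732 -0.1458] -0.17 -0.13
151.1 [ 0.4686 -0.1531] -0.18 -0.11
157.6 [ 0.4649 -0.1608] -0.19 -0.09
164.2 [ 0.4621 -0.1689] -0.2 -0.07
170.8 [ 0.4603 -0.1772] -0.21 -0.04
177.3 [ 0.4594 -0.1858] -0.21 -0.02
183.8 [ 0.4595 -0.1943] -0.21 0.01
190.4 [ 0.4605 -0.2028] -0.21 0.03
197.0 [ 0.4626 -0.2112] -0.21 0.05
203.5 [ 0.4655 -0.2192] -0.2 0.08
210.0 [ 0.4694 -0.2269] -0.19 0.1
216.6 [ 0.4741 -0.234 ] -0.18 0.12
223.2 [ 0.4796 -0.2406] -0.16 0.14
229.7 [ 0.4858 -0.2465] -0.14 0.16
236.2 [ 0.4926 -0.2517] -0.13 0.17
242.8 [ 0.5   -0.256] -0.11 0.19
249.4 [ 0.5079 -0.2595] -0.08 0.2
255.9 [ 0.516 -0.262] -0.06 0.21
262.4 [ 0.5244 -0.2636] -0.04 0.21
269.0 [ 0.533  -0.2643] -0.01 0.21
```

Emit:
{"op": "arm_command", "data": {
  "increments": [
    {"claw":0,"dx":-0.17,"dy":-0.13,"dz":0,"wx":0,"wy":0,"wz":0},
    {"claw":0,"dx":-0.18,"dy":-0.11,"dz":0,"wx":0,"wy":0,"wz":0},
    {"claw":0,"dx":-0.19,"dy":-0.09,"dz":0,"wx":0,"wy":0,"wz":0},
    {"claw":0,"dx":-0.2,"dy":-0.07,"dz":0,"wx":0,"wy":0,"wz":0},
    {"claw":0,"dx":0,"dy":0,"dz":0,"wx":0,"wy":0,"wz":0}
  ],
  "squeeze": 80
}}

```text
clock: 11.85
tool_pos: [0.4636, -0.1703, 0.1055]
ee_rot: [3.136, 0.002, 1.553]
contact_force: [8.9, -2.4, 1.3]
gripper_width: 0.0206
grasp_force: 78.5
```

Emit:
{"op": "arm_command", "data": {
  "increments": [
    {"claw":0,"dx":-0.21,"dy":-0.01,"dz":0,"wx":0,"wy":0,"wz":0},
    {"claw":0,"dx":-0.21,"dy":-0.02,"dz":0,"wx":0,"wy":0,"wz":0},
    {"claw":0,"dx":-0.21,"dy":0.01,"dz":0,"wx":0,"wy":0,"wz":0},
    {"claw":0,"dx":-0.21,"dy":0.03,"dz":0,"wx":0,"wy":0,"wz":0},
    {"claw":0,"dx":0,"dy":0,"dz":0,"wx":0,"wy":0,"wz":0}
  ]
}}

```text
clock: 12.27
tool_pos: [0.4636, -0.2036, 0.1055]
ee_rot: [3.137, 0.002, 1.552]
contact_force: [9.5, 2.5, 4.1]
gripper_width: 0.0204
grasp_force: 78.8
```

Emit:
{"op": "arm_command", "data": {
  "increments": [
    {"claw":0,"dx":-0.21,"dy":0.08,"dz":0,"wx":0,"wy":0,"wz":0},
    {"claw":0,"dx":-0.2,"dy":0.09,"dz":0,"wx":0,"wy":0,"wz":0},
    {"claw":0,"dx":-0.19,"dy":0.1,"dz":0,"wx":0,"wy":0,"wz":0},
    {"claw":0,"dx":-0.18,"dy":0.12,"dz":0,"wx":0,"wy":0,"wz":0},
    {"claw":0,"dx":0,"dy":0,"dz":0,"wx":0,"wy":0,"wz":0}
  ]
}}

```text
clock: 12.68
tool_pos: [0.4788, -0.2346, 0.1055]
ee_rot: [3.137, 0.001, 1.552]
contact_force: [8.3, 4.3, 5.5]
gripper_width: 0.021
grasp_force: 79.1
```

```bash
python3 - <<'E'
import numpy as np
P=np.array([.5363,-.187]);a=np.radians(np.linspace(219.6,269,9))
X=P+.0746*np.c_[np.cos(a),np.sin(a)];y=1.552
ex=np.array([np.cos(y),np.sin(y)]);ey=np.array([np.sin(y),-np.cos(y)])
for q,d,A in zip(X[1:],np.diff(X,axis=0),np.degrees(a[1:])): print(round(A,1),q.round(4),round(d@ex/.04,3),round(d@ey/.04,3))
E
```

```text
225.8 [ 0.4843 -0.2405] -0.145 0.139
231.9 [ 0.4903 -0.2457] -0.129 0.154
238.1 [ 0.4969 -0.2504] -0.112 0.167
244.3 [ 0.5039 -0.2542] -0.093 0.178
250.5 [ 0.5114 -0.2573] -0.074 0.187
256.6 [ 0.5191 -0.2596] -0.053 0.194
262.8 [ 0.527 -0.261] -0.032 0.198
269.0 [ 0.535  -0.2616] -0.011 0.201
```

Emit:
{"op": "arm_command", "data": {
  "increments": [
    {"claw":0,"dx":-0.135,"dy":0.15,"dz":0,"wx":0,"wy":0,"wz":0},
    {"claw":0,"dx":-0.13,"dy":0.16,"dz":0,"wx":0,"wy":0,"wz":0},
    {"claw":0,"dx":-0.11,"dy":0.17,"dz":0,"wx":0,"wy":0,"wz":0},
    {"claw":0,"dx":-0.09,"dy":0.18,"dz":0,"wx":0,"wy":0,"wz":0},
    {"claw":0,"dx":0,"dy":0,"dz":0,"wx":0,"wy":0,"wz":0}
  ]
}}

```text
clock: 13.1
tool_pos: [0.5042, -0.254, 0.1056]
ee_rot: [3.139, 0.002, 1.553]
contact_force: [-0.3, -4.2, 9.3]
gripper_width: 0.0205
grasp_force: 79.8
```

Emit:
{"op": "arm_command", "data": {
  "increments": [
    {"claw":0,"dx":-0.07,"dy":0.187,"dz":0,"wx":0,"wy":0,"wz":0},
    {"claw":0,"dx":-0.055,"dy":0.193,"dz":0,"wx":0,"wy":0,"wz":0},
    {"claw":0,"dx":-0.032,"dy":0.197,"dz":0,"wx":0,"wy":0,"wz":0},
    {"claw":0,"dx":-0.01,"dy":0.193,"dz":0,"wx":0,"wy":0,"wz":0},
    {"claw":0,"dx":0,"dy":0,"dz":0,"wx":0,"wy":0,"wz":0},
    {"claw":0,"dx":0,"dy":0,"dz":0,"wx":0,"wy":0,"wz":0}
  ]
}}

```text
clock: 13.6
tool_pos: [0.5349, -0.2614, 0.1058]
ee_rot: [3.138, 0.003, 1.554]
contact_force: [2.6, -9.2, 5.6]
gripper_width: 0.0205
grasp_force: 79.1
```

```bash
python3 - <<'E'
from h import *
s=status.state();print(s['contact_force'],s['tool_pos'],s['grasp_force'])
a=capture('side')[110:230,190:310];b=capture('top')[135:255,150:270]
cv2.imwrite('pics/f.png',cv2.resize(np.hstack([a,b]),None,fx=3.3,fy=3.3,interpolation=cv2.INTER_CUBIC))
E
```

```text
[ 2.6062739  -9.23176506  5.56331326] [ 0.53491004 -0.26143304  0.10576698] 79.13680672645569
```

View pics/f.png

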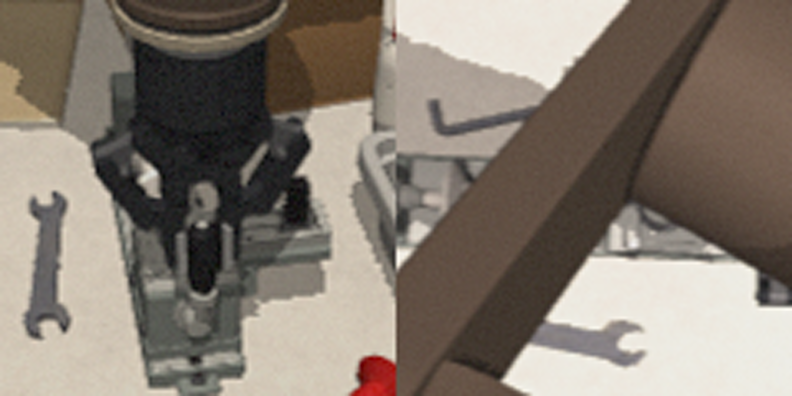

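The side view shows the handle gripped at about (252,188), with the lever along the centre line away from the hub. The lock tab at (280,170) is still out, and the spanner and hex key are undisturbed. Forces are steady, so I'm handing in.

```bash
python3 -c "
from station import job
print(job.hand_in())"
```

```text
the job is handed in; nothing more can be done
None
```

The job is handed in: the transport lock is out at its end stop, and the cam lever is swung round to its highest lift (within about 1° by my estimate), with its handle still gripped at about 79 N.

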